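Release a dust-filter cassette from its carrying case

ROBOT

A 6-joint arm with a two-finger parallel gripper is mounted at the origin on the work surface; the furniture and walls round the work are solid. World frame = base frame: x ahead of the robot, y to its left, z up, the work surface at z = 0. Lengths are in mm, angles in rad, forces in N, time in s.
With the tool pointing down it reaches from about 275 to 1000 mm from the base axis. Payload 8.4 kg.
Tool frame: the origin (TCP) lies midway between the tips of the shut fingers; the grasp point (between the pads) lies 19 mm behind it; z points along the fingers, y is the direction in which the jaws open and shut (so a half turn about z gives the same grasp; the last joint's range is limited). The gripper opens to 85 mm and grips with 20 to 120 N. Pads are 22 mm wide; open, the fingers measure 114 mm over their backs; the gripper's body (76 mm by 85 mm) begins 54 mm behind the grasp point. The pads swing forward as they close: fully open they stand 13 mm farther back than shut.
Start: joints at [1.319, 0.353, 1.633, -0, 1.155, -0.002], TCP at [154.505, 605.604, 231.281] pointing down, gripper open.
Joint ranges: [-2.63, 2.63], [-0.92, 2.1], [0.06, 2.66], [-1.3, 4.44], [0, 2.69], [-3.02, 3.02]. Speed limits (rad/s): [2.22, 2.22, 2.79, 3.14, 3.14, 3.14].

INTERFACE

Orientations are given as a rotation vector (axis times angle).
In Python, from bench import sense, snapshot, sign_off, outline_of, mark_of gives the robot as it stands. The module is installed in compiled form; this text tells all that it offers.
- The arm moves only by the tool drive_tool, never from a script. Its argument "moves" is text: rows parted by semicolons, each of 7 numbers parted by spaces: the shift along the tool's x, y, z scaled (see below), then the turn, a rotation vector about the tool's x, y, z scaled (see below), then the gripper command: -1 is fully open, 1 is shut, values between are in proportion. A call has 1 to 12 rows; each row shifts and turns the pose as measured when the row begins, along the tool's axes as they then stand; what a row does not reach is not made up. The controller multiplies each number of a shift by 0.02 m and each number of a turn by 0.15 rad. A row lasts 1/10 s, in which the tool goes at most 50 mm and 8.59 degrees, less where a joint would pass 70% of its speed; a pose out of reach is approached as far as the arm can. A call with a number of a shift or a turn outside -1 to 1 is refused whole. A call with a gripper value outside its range is refused whole. The fingers move at their own pace and stop on an object; the grip force is fixed at half the most. Time passes only in rows, so rows that do not move let the fingers close. It gives the time, the measured TCP pose, the force and the opening at its end, in the units of the state.
- sense(): the state, without advancing time (a new reading comes with each control period).
- snapshot(name): name is "scene" or "top" or "wrist"; returns a dict with "img" (384x512x3 uint8, red, green, blue), "z_map" (384x512 float32, mm along the optical axis (not along the pixel's ray), 0 where there is no reading), "camera_matrix" (3x3 intrinsics, pixels), "R" (3x3) and "t" (3): a world point X has camera coordinates R X + t; the wrist camera has in their place "T_tool_cam" (4x4, takes a point from camera to tool coordinates, whose origin is the TCP and whose axes are the flange's). Camera axes: x right, y down, z forward; pixel columns grow to the right and rows downward; lengths in mm; the calibration is good to about 2 mm. The wrist camera is an equidistant fisheye: a pixel r from the principal point sees the ray r / f radians off the axis. A picture is of the moment at which its call begins: read the wrist's pose just before it.
- sign_off(): hands the job in, once; it reports no verdict.
Trained networks look in the newest picture that a camera, given by its name, has taken for a name from the list of things; names that differ only in an ending like _2 or _b are one class to them, and where a whole thing is asked for, a point or a joint stands for the part that bears it (a point fixed in the world has none). Each returns a list of dicts, best first, with "conf" (0 to 1); they miss things now and then, are a little off and sometimes report something else, mostly with a low value. They report only what shows in the picture. A call takes as long as a camera call.
- outline_of(name, camera): "mask" (384x512 bool, what is visible of it) and "rect" ([left, top, width, height] in pixels, round what is visible of it).
- mark_of(name, camera): "point" ([column, row] in pixels: a listed point, or the origin of a listed thing).
The state is a dict: "t": time; "joints": joint angles; "dq": joint speeds; "joint_efforts": joint torques, N m; "tcp_pos": TCP position; "tcp_rot": TCP orientation; "ft_force": force on the tool from outside, world axes, zero at the start; "ft_torque": the same for the moment, N m; "gripper_width": opening from 0.0 (shut) to 1.0 (fully open).
Only numpy, scipy, OpenCV 4.12 (cv2) and the standard library are available. Lean on these libraries where they do the work, as an engineer would, in place of code of your own. Each camera call takes 0.05 s, during which the arm holds its last target. There are 200 camera calls.

TASK

The dust sampler's grey carrying case lies flat, so that one of the two catches of the filter cassette in it is underneath: stand the case upright on its foot, mouth up, and let go of it (it hangs upright from its two swivelling side buttons when lifted by them). Then pinch the cassette's two opposed catches together, draw the cassette up out of the standing case and finish holding it still and upright by the pinched catches, entirely above the case, which stays standing on the bench. Leave the weighing dish, the tweezers and the beaker where they are.

Things in the scene. Friction and masses are not known exactly. Their poses are not given: they have to be found in the camera images.
- case_center (a point): centre of the loose carrying case, a grey metal box 78 mm long (x), 51 mm wide (y), 34 mm thick (z), 0.26 to 0.45 kg. x points from the closed foot end (two rubber strips) to the open mouth, from which the black cassette head stands out 30 mm. It starts lying flat on a broad face, x level and z up; standing on its foot, x points up and this point is 39 mm above the bench
- case_foot (a point): centre of the case's foot face (51 x 34 mm, with two rubber strips), 39 mm from the case's centre along its -x; at bench height when the case stands
- buttons_mid (a point): midpoint of the case's two steel carrying buttons, 31 mm from its centre along +x (8 mm below the mouth's rim): discs of 14 mm diameter, one on each narrow side (case +y and -y), 5.5 mm proud, 62 mm over both. They turn freely about the case's y axis: gripped by both buttons and lifted, the case swings by its own weight until it hangs mouth up; then this point is 70 mm above its foot
- case: the whole carrying case with its buttons; same origin and axes as case_center
- cassette: the whole filter cassette with its catches, 0.1 kg; same axes as the case while in it; origin 17 mm from cassette_center along its -x. The tooth of each catch hooks under the rim of the case: while either is hooked, pulling the cassette lifts the case too
- cassette_center (a point): centre of the black filter cassette, a plate 104 mm long (x), 43 mm wide (y), 8 mm thick, with guide rails 26 mm thick along its lower 71 mm and a round white filter on each face. Home in the case, this point is 17 mm from the case's centre towards the mouth; it has about 1 mm of play. It leaves the mouth after being drawn 74 mm along the case's x
- cassette_foot (a point): centre of the cassette's lower end, 52 mm from cassette_center along its -x
- catches_mid (a point): midway between the gripping parts of the two catches: ribbed grey plates 24 mm wide (y) on the two broad sides (+z, -z) of the cassette head, 26 mm over both along z when free, 16 mm fully pinched. Case standing: this point is 94 mm above the bench, the plates reach up to 108 mm; the rim below (78 mm) is 34 mm thick, wider than the plates, so fingertips must stay above it
- catch_a (a joint): how far the catch on the cassette's +z side is pressed inwards, m: 0 free, 0.005 at its stop; sprung, 2 N to start and 6 N at the stop. Its tooth, below the rim, is clear of the case above about 0.0035
- catch_b (a joint): the same for the catch on the cassette's -z side
- weigh_dish: loose aluminium weighing dish, 59 mm across, 13 mm high, origin under its centre, on the bench behind the case's foot; leave alone
- tweezers: loose steel tweezers, 140 mm long (y), 16 mm wide, 10 mm high, lying on the bench beyond the case; leave alone
- beaker: loose glass beaker, 54 mm across, 68 mm high, origin under its centre, at the back of the bench; leave alone

How it is judged:
By the outcome, as a careful person would: the job done as asked, in the order asked, and still so for the second after the job is handed in, while the arm keeps its last pose, push and grip.
It also fails if it takes over 48 s, if anything falls off the work surface, if the arm or the gripper's body presses on something with over 40 N, if the wrist force passes 120 N, or if a joint passes its speed limit or range.

## Working session

There is one attempt and no reset: what is moved stays moved. The work goes in short steps, Python scripts to look and compute and a tool call to move; the robot and the scene stay as the last step left them, time stands still between calls to the robot, and variables do not carry over. Pictures are saved under pics/ and viewed, about 8 in all and at most 12, crops included, and the job is handed in when it is done.

Besides the shell and the picture viewer there is one more tool, called after "Emit:" in YAML: its name, and indented under it one key for each argument. drive_tool: Moves the arm, as the interface text tells. Its arguments: {"type":"object","properties":{"moves":{"type":"string"}},"required":["moves"]}

```bash
mkdir -p pics
cat > h.py <<'E'
import numpy as np, cv2
from bench import *
from scipy.spatial.transform import Rotation as Ro
def world(s,px):
    "pixel(s) -> world with depth (scene/top)"
    K=s["camera_matrix"]; px=np.atleast_2d(px).astype(int); z=s["z_map"][px[:,1],px[:,0]]
    c=np.c_[(px[:,0]-K[0,2])/K[0,0]*z,(px[:,1]-K[1,2])/K[1,1]*z,z]
    return (c-s["t"])@s["R"]
def onplane(s,px,h):
    K=s["camera_matrix"];d=s["R"].T@np.array([(px[0]-K[0,2])/K[0,0],(px[1]-K[1,2])/K[1,1],1]);o=-s["R"].T@s["t"]
    return o+d*(h-o[2])/d[2]
def save(n,im): cv2.imwrite("pics/"+n+".png",im[...,::-1])
E
python3 - <<'E'
from h import *
np.set_printoptions(precision=1,suppress=True)
ims=[]
for c in("top","scene"):
    s=snapshot(c); im=s["img"].copy()
    print(c,"cam at",-s["R"].T@s["t"])
    for n in("case_center","case_foot","buttons_mid","cassette_center","catches_mid","weigh_dish","tweezers","beaker"):
        m=mark_of(n,c)
        for k in m[:2]:
            p=k["point"];print(n,round(k["conf"],2),p,world(s,p)[0],onplane(s,p,17 if 'c' in n[:3] or 'bu'in n else 0)); 
        if m: cv2.circle(im,tuple(int(v) for v in m[0]["point"]),2,(255,0,0),-1)
    for n in ("case","weigh_dish","tweezers","beaker"):
        o=outline_of(n,c)
        if o:
            ys,xs=np.where(o[0]["mask"]); w=world(s,np.c_[xs,ys]); print(n,o[0]["conf"],o[0]["rect"],np.percentile(w,[2,50,98],axis=0).ravel())
            if n=="case" and c=="top": print("rect",cv2.minAreaRect(w[(w[:,2]>25)&(w[:,2]<45)][:,:2].astype(np.float32)))
    ims.append(im)
save("a",np.vstack(ims)[:, :]) if 0 else save("a",cv2.resize(np.hstack(ims),(800,300)))
save("top",ims[0])
print(sense())
E
```

```text
top cam at [411.4  27.2 874.1]
case_center 0.65 [233.1, 218.9] [504.8  88.8  33.2] [504.5  89.8  17. ]
case_foot 0.7 [244.8, 229.2] [479.9  65.3  34.3] [480.8  64.3  17. ]
buttons_mid 0.61 [226.0, 209.3] [524.8 103.6  34.9] [526.6 105.2  17. ]
cassette_center 0.83 [232.6, 211.4] [520.   90.5  35.1] [521.4  90.6  17. ]
cassette_center 0.27 [233.9, 220.0] [500.1  88.7  35.6] [502.   88.1  17. ]
catches_mid 0.51 [221.4, 197.7] [552.7 114.7  29.6] [553.1 115.1  17. ]
weigh_dish 0.75 [263.3, 262.9] [407.8  26.2  -3.7] [405.9  25.6   0. ]
weigh_dish 0.73 [235.4, 216.7] [508.9  84.2  34.6] [511.2  85.7   0. ]
tweezers 0.45 [290.1, 152.9] [658.7 -44.4  -0.7] [656.4 -44.5   0. ]
beaker 0.95 [248.9, 137.2] [675.1  50.3  70.1] [697.5  50.2   0. ]
case 0.87 [213.4, 196.1, 39.4, 40.5] [466.9  52.2   7.1 506.1  86.3  33.3 546.8 124.8  36.8]
rect ((507.0544128417969, 87.8586654663086), (78.062744140625, 50.59177017211914), 33.10023498535156)
weigh_dish 0.65 [250.2, 250.0, 25.8, 27.3] [377.6   1.9  -1.4 403.   27.8   2.7 429.6  53.   15. ]
tweezers 0.74 [264.1, 159.9, 3.8, 4.5] [634.5   7.3  -2.1 63
[... 552 characters left out ...]
8.5] [660.  -35.4  -0. ] [660.2 -37.2   0. ]
case 0.63 [192.0, 171.1, 44.6, 47.9] [466.3  49.5  -1.1 504.3  82.9  32.2 549.9 127.   35.7]
tweezers 0.63 [283.5, 174.9, 67.7, 25.6] [637.2 -91.1  -3.2 660.3 -36.7   3.  684.5  22.2  10.3]
beaker 0.59 [279.2, 115.5, 30.5, 38.5] [676.5  37.    2.8 702.8  62.8  40.9 726.9  86.8  68.2]
{'t': 1.3, 'joints': array([ 1.3,  0.4,  1.6, -0. ,  1.2, -0. ]), 'dq': array([ 0.,  0., -0.,  0., -0.,  0.]), 'joint_efforts': array([ -0. , -60.5, -34.2,  -0. ,   0. ,   0. ]), 'tcp_pos': array([154.5, 605.6, 231.3]), 'tcp_rot': array([ 0.4,  3.1, -0. ]), 'ft_force': array([ 0.5, -0.4, -0.2]), 'ft_torque': array([-0.,  0., -0.]), 'gripper_width': 1.0013168761181326}
```

View pics/a.png

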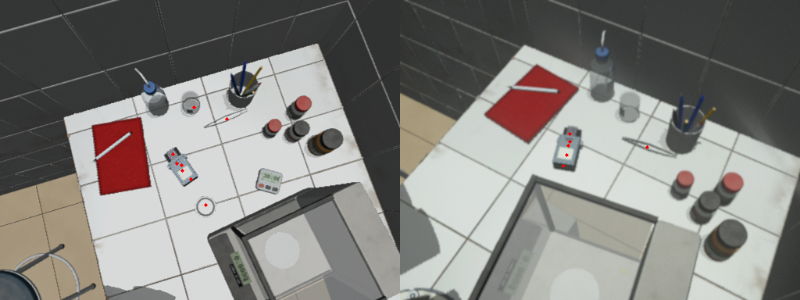

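```bash
cat >> h.py <<'E'
def plan(pos,jaw,name=""):
    "tool-down target: TCP pos, jaw heading in deg; print yaw about tool z and then the shift in the tool's axes (units of moves) after yaw"
    s=sense();R=Ro.from_rotvec(s["tcp_rot"]).as_matrix();y=R[:,1]
    a=np.degrees(np.arctan2(y[1],y[0])); d=(jaw-a+90)%180-90
    # world yaw +d == tool z turn -d (tool z down)
    R2=Ro.from_rotvec([0,0,np.radians(d)]).as_matrix()@R
    p=np.asarray(pos)-s["tcp_pos"]
    print(name,"jaw now %.1f turn tool-z %.3f units"%(a,-np.radians(d)/.15),"shift after turn (units)",(R2.T@p/20).round(3),"now",(R.T@p/20).round(3),"tilt tool z",R[:,2].round(4))
    print("t %.2f tcp %s w %.3f F %s j %s"%(s["t"],s["tcp_pos"].round(1),s["gripper_width"],s["ft_force"].round(1),s["joints"].round(2)))
E
python3 -c "
from h import *
plan([533,105,180],123.1)"
```

```text
jaw now 75.7 turn tool-z -5.516 units shift after turn (units) [ -2.185 -31.302   2.565] now [-24.524 -19.575   2.565] tilt tool z [ 0.e+00 -1.e-04 -1.e+00]
t 1.30 tcp [154.5 605.6 231.3] w 1.001 F [ 0.5 -0.4 -0.2] j [ 1.32  0.35  1.63 -0.    1.16 -0.  ]
```

Emit:
drive_tool:
  moves: "0 0 0.4 0 0 -0.92 -1;0 0 0.4 0 0 -0.92 -1;0 0 0.4 0 0 -0.92 -1;0 0 0.4 0 0 -0.92 -1;0 0 0.4 0 0 -0.92 -1;0 0 0.4 0 0 -0.92 -1;-0.07 -1 0 0 0 0 -1;-0.07 -1 0 0 0 0 -1;-0.07 -1 0 0 0 0 -1;-0.07 -1 0 0 0 0 -1;-0.07 -1 0 0 0 0 -1;-0.07 -1 0 0 0 0 -1"

```text
t: 2.5
tcp_pos: [232.3, 510.4, 181.5]
tcp_rot: [-0.952, 2.993, 0.003]
ft_force: [0.5, -0.2, -0.5]
gripper_width: 0.999
```

Emit:
drive_tool:
  moves: "-0.07 -1 0 0 0 0 -1;-0.07 -1 0 0 0 0 -1;-0.07 -1 0 0 0 0 -1;-0.07 -1 0 0 0 0 -1;-0.07 -1 0 0 0 0 -1;-0.07 -1 0 0 0 0 -1;-0.07 -1 0 0 0 0 -1;-0.07 -1 0 0 0 0 -1;-0.07 -1 0 0 0 0 -1;-0.07 -1 0 0 0 0 -1;-0.07 -1 0 0 0 0 -1;-0.07 -1 0 0 0 0 -1"

```text
t: 3.7
tcp_pos: [393.2, 311.0, 183.8]
tcp_rot: [-0.943, 2.99, 0.007]
ft_force: [-0.9, 0.6, -0.1]
gripper_width: 1.005
```

```bash
python3 -c "
from h import *
plan([533,105,180],123.1)"
```

```text
jaw now 125.0 turn tool-z 0.223 units shift after turn (units) [ -0.23  -12.445   0.159] now [  0.186 -12.445   0.156] tilt tool z [ 0.0042  0.0063 -1.    ]
t 3.70 tcp [393.2 311.  183.8] w 1.005 F [-0.9  0.6 -0.1] j [ 0.66  0.21  1.95  0.    0.98 -1.52]
```

Emit:
drive_tool:
  moves: "-0.02 -1 0 0 0 0.2 -1;-0.02 -1 0 0 0 0 -1;-0.02 -1 0 0 0 0 -1;-0.02 -1 0 0 0 0 -1;-0.02 -1 0 0 0 0 -1;-0.02 -1 0 0 0 0 -1;-0.02 -1 0 0 0 0 -1;-0.02 -1 0 0 0 0 -1;-0.02 -1 0 0 0 0 -1;-0.02 -1 0 0 0 0 -1;-0.02 -1 0 0 0 0 -1;-0.02 -1 0 0 0 0 -1"

```text
t: 4.9
tcp_pos: [534.7, 98.3, 186.1]
tcp_rot: [-0.886, 3.002, 0.008]
ft_force: [0.7, 0.3, -0.3]
gripper_width: 0.999
```

```bash
cat >> h.py <<'E'
def wpts(s,st,px,z=None):
    "wrist fisheye pixels -> world, with z_map or onto world plane height z"
    K=s["camera_matrix"];px=np.atleast_2d(np.asarray(px,float));a=(px[:,0]-K[0,2])/K[0,0];b=(px[:,1]-K[1,2])/K[1,1]
    th=np.hypot(a,b);k=np.tan(th)/np.maximum(th,1e-9);d=np.c_[a*k,b*k,np.ones(len(a))]
    T=s["T_tool_cam"];R=Ro.from_rotvec(st["tcp_rot"]).as_matrix();RT=R@T[:3,:3];o=R@T[:3,3]+st["tcp_pos"]
    if z is None:
        ii=px.astype(int);return o+(d*s["z_map"][ii[:,1],ii[:,0]][:,None])@RT.T
    dw=d@RT.T;return o+dw*((z-o[2])/dw[:,2])[:,None]
E
python3 - <<'E'
from h import *
np.set_printoptions(precision=1,suppress=True)
plan([533,105,180],123.1)
st=sense();s=snapshot("wrist");im=s["img"].copy()
print(s["T_tool_cam"])
for n in("case_center","case_foot","buttons_mid","cassette_center","catches_mid"):
    for k in mark_of(n,"wrist")[:1]:
        p=k["point"];print(n,round(k["conf"],2),p,wpts(s,st,p)[0],wpts(s,st,p,17)[0]);cv2.circle(im,tuple(int(v) for v in p),3,(255,0,0),-1)
ys,xs=np.mgrid[0:384,0:512];w=wpts(s,st,np.c_[xs.ravel(),ys.ravel()])
ok=(s["z_map"].ravel()>0)&(w[:,2]>29)&(w[:,2]<40)&(np.hypot(w[:,0]-507,w[:,1]-88)<75)
m=np.zeros((384,512),np.uint8);m.ravel()[ok]=1
n,l,stt,_=cv2.connectedComponentsWithStats(m);b=1+np.argmax(stt[1:,4]);q=w[(l.ravel()==b)]
print(n,len(q),cv2.minAreaRect(q[:,:2].astype(np.float32)),np.median(q[:,2]))
o=outline_of("case","wrist");print([ (k["conf"],k["rect"]) for k in o])
save("w1",im)
E
```

```text
jaw now 122.9 turn tool-z -0.025 units shift after turn (units) [-0.1  0.3  0.3] now [-0.1  0.3  0.3] tilt tool z [ 0.  0. -1.]
t 4.90 tcp [534.7  98.3 186.1] w 0.999 F [ 0.7  0.3 -0.3] j [ 0.2  0.3  1.9  0.   1.  -2. ]
[[   0.    -1.    -0.3   76.5]
 [   1.     0.    -0.    -0. ]
 [   0.    -0.3    1.  -143.5]
 [   0.     0.     0.     1. ]]
case_center 0.42 [109.0, 187.6] [664.  -42.2   1.1] [654.5 -37.5  17. ]
case_foot 0.67 [260.8, 102.3] [477.4  65.8   1.3] [477.   65.3  17. ]
buttons_mid 0.84 [262.5, 169.1] [532.5 103.2  34.7] [536.4 106.1  17. ]
cassette_center 0.88 [264.5, 155.0] [519.3  97.1  33.1] [522.1  99.3  17. ]
catches_mid 0.86 [265.1, 191.8] [552.5 119.6  31.9] [556.6 122.8  17. ]
2 4370 ((521.0653076171875, 97.25350952148438), (107.17295837402344, 51.37568283081055), 33.36851119995117) 34.470207932297455
[(0.74, [234.9, 102.2, 54.6, 76.3])]
```

View pics/w1.png

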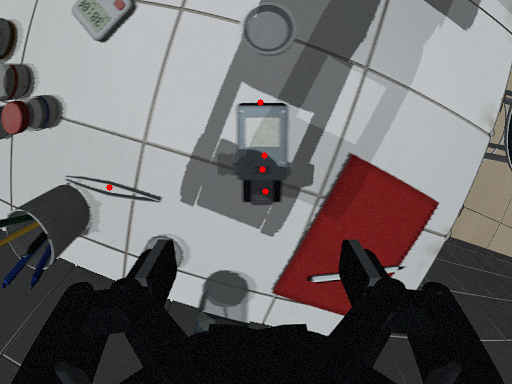

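```bash
python3 -c "
from h import *
plan([533.9,105.6,0],123.3)"
```

```text
jaw now 122.9 turn tool-z -0.042 units shift after turn (units) [-0.046  0.21   9.297] now [-0.045  0.211  9.297] tilt tool z [ 0.0089  0.0083 -0.9999]
t 5.25 tcp [533.8 100.  185.9] w 0.999 F [ 0.   0.2 -0.3] j [ 0.18  0.27  1.86  0.01  1.   -1.97]
```

```bash
cat >> h.py <<'E'
def fix(pos,jaw):
    s=sense();R=Ro.from_rotvec(s["tcp_rot"]).as_matrix();j=np.radians(jaw)
    y=np.array([np.cos(j),np.sin(j),0]);y=y if y@R[:,1]>0 else -y
    z=np.array([0,0,-1.]);Rt=np.c_[np.cross(y,z),y,z]
    rv=Ro.from_matrix(R.T@Rt).as_rotvec()/.15
    p=np.asarray(pos)-s["tcp_pos"]
    print("turn",rv.round(3),"shift now",(R.T@p/20).round(3),"after",(Rt.T@p/20).round(3))
    print("t %.2f tcp %s w %.3f F %s"%(s["t"],s["tcp_pos"].round(1),s["gripper_width"],s["ft_force"].round(1)))
E
python3 -c "
from h import *
fix([533.9,105.6,0],123.3)"
```

```text
turn [ 0.014  0.08  -0.042] shift now [-0.045  0.211  9.297] after [-0.158  0.229  9.295]
t 5.25 tcp [533.8 100.  185.9] w 0.999 F [ 0.   0.2 -0.3]
```

Emit:
drive_tool:
  moves: "-0.16 0.23 0 0.014 0.08 -0.042 -1;0 0 1 0 0 0 -1;0 0 1 0 0 0 -1;0 0 1 0 0 0 -1;0 0 1 0 0 0 -1;0 0 1 0 0 0 -1;0 0 0.7 0 0 0 -1;0 0 0 0 0 0 -1"

```text
t: 6.05
tcp_pos: [533.8, 113.2, 69.7]
tcp_rot: [-0.914, 3.005, -0.002]
ft_force: [-0.4, -0.6, 0.9]
gripper_width: 1.001
```

```bash
python3 -c "
from h import *
fix([533.9,105.6,0],123.3)"
```

```text
turn [-0.009  0.002  0.06 ] shift now [ 0.208 -0.312  3.485] after [ 0.204 -0.318  3.485]
t 6.05 tcp [533.8 113.2  69.7] w 1.001 F [-0.4 -0.6  0.9]
```

Emit:
drive_tool:
  moves: "0.15 -0.22 0.5 0 0 0.04 -1;0 0 0.5 0 0 0 -1;0 0 0 0 0 0 -1"

```text
t: 6.35
tcp_pos: [534.7, 108.3, 49.6]
tcp_rot: [-0.905, 3.006, -0.002]
ft_force: [-0.6, -0.2, 0.1]
gripper_width: 1.0
```

```bash
python3 -c "
from h import *
fix([533.9,105.6,0],123.3)"
```

```text
turn [-0.014  0.013  0.023] shift now [ 0.113 -0.082  2.479] after [ 0.108 -0.088  2.479]
t 6.35 tcp [534.7 108.3  49.6] w 1.000 F [-0.6 -0.2  0.1]
```

Emit:
drive_tool:
  moves: "0.1 -0.08 0.8 0 0 0.02 -1;0 0 0.8 0 0 0 -1;0 0 0.6 0 0 0 -1;0 0 0 0 0 0 -1"

```text
t: 6.75
tcp_pos: [536.2, 105.7, 5.9]
tcp_rot: [-0.898, 3.004, -0.003]
ft_force: [0.1, -0.7, -0.2]
gripper_width: 0.995
```

```bash
python3 -c "
from h import *
fix([533.9,105.6,0],123.3)"
```

```text
turn [-0.024  0.038 -0.003] shift now [0.101 0.06  0.294] after [0.1   0.059 0.295]
t 6.75 tcp [536.2 105.7   5.9] w 0.995 F [ 0.1 -0.7 -0.2]
```

Emit:
drive_tool:
  moves: "0.1 0.05 0.22 -0.02 0.03 0 -1;0 0 0 0 0 0 -1;0 0 0 0 0 0 1;0 0 0 0 0 0 1;0 0 0 0 0 0 1;0 0 0 0 0 0 1;0 0 0 0 0 0 1;0 0 0 0 0 0 1"

```text
t: 7.55
tcp_pos: [534.9, 105.7, 3.8]
tcp_rot: [-0.898, 3.007, -0.001]
ft_force: [0.4, -0.3, -2.6]
gripper_width: 0.699
```

```bash
python3 -c "
from h import *
fix([533.9,105.6,0],123.3)"
```

```text
turn [-0.008  0.019 -0.004] shift now [0.043 0.024 0.189] after [0.042 0.024 0.189]
t 7.55 tcp [534.9 105.7   3.8] w 0.699 F [ 0.4 -0.3 -2.6]
```

Emit:
drive_tool:
  moves: "0 0 -0.3 0 0 0 1;0 0 -0.4 0 0 0 1;0 0 -0.5 0 0 0 1;0 0 -0.5 0 0 0 1;0 0 -0.5 0 0 0 1;0 0 -0.5 0 0 0 1;0 0 -0.5 0 0 0 1;0 0 -0.5 0 0 0 1;0 0 -0.5 0 0 0 1;0 0 -0.4 0 0 0 1;0 0 0 0 0 0 1;0 0 0 0 0 0 1"

```text
t: 8.75
tcp_pos: [534.7, 105.7, 105.1]
tcp_rot: [-0.898, 3.006, -0.001]
ft_force: [-0.2, -0.5, -4.8]
gripper_width: 0.697
```

Run:
```python
from h import *
fix([533.9,105.6,80],123.3)
st=sense();s=snapshot("scene")
save("s2",cv2.resize(s["img"][110:270,130:345],None,fx=3,fy=3,interpolation=cv2.INTER_CUBIC))
```

```text
turn [-0.011  0.028 -0.004] shift now [0.04  0.02  1.257] after [0.035 0.018 1.257]
t 8.75 tcp [534.7 105.7 105.1] w 0.697 F [-0.2 -0.5 -4.8]
```

View pics/s2.png

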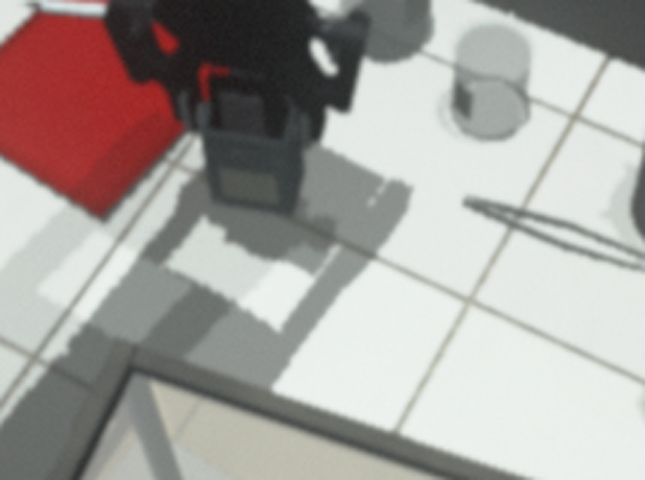

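Emit:
drive_tool:
  moves: "0 0 0 0 0 0 1;0 0 0.5 0 0 0 1;0 0 0.5 0 0 0 1;0 0 0.5 0 0 0 1;0 0 0.4 0 0 0 1;0 0 0.2 0 0 0 1;0 0 0 0 0 0 1;0 0 0 0 0 0 1;0 0 0 0 0 0 1;0 0 0 0 0 0 1"

```text
t: 9.8
tcp_pos: [533.5, 105.4, 56.9]
tcp_rot: [-0.899, 3.01, -0.0]
ft_force: [0.7, -0.1, -4.5]
gripper_width: 0.696
```

Run:
```python
from h import *
fix([533.9,105.6,57],123.3)
```

```text
turn [-0.001  0.002 -0.003] shift now [-0.023 -0.006 -0.004] after [-0.023 -0.006 -0.004]
t 9.80 tcp [533.5 105.4  56.9] w 0.696 F [ 0.7 -0.1 -4.5]
```

Emit:
drive_tool:
  moves: "0 0 0.06 0 0 0 1;0 0 0 0 0 0 1;0 0 0 0 0 0 1"

```text
t: 10.1
tcp_pos: [534.2, 105.6, 56.8]
tcp_rot: [-0.899, 3.008, -0.0]
ft_force: [-0.3, 0.4, -4.5]
gripper_width: 0.696
```

Emit:
drive_tool:
  moves: "0 0 0.06 0 0 0 1;0 0 0 0 0 0 1;0 0 0 0 0 0 1"

```text
t: 10.4
tcp_pos: [534.8, 105.8, 56.6]
tcp_rot: [-0.898, 3.007, -0.0]
ft_force: [0.0, 0.0, -3.9]
gripper_width: 0.697
```

Emit:
drive_tool:
  moves: "0 0 0.08 0 0 0 1;0 0 0 0 0 0 1"

```text
t: 10.6
tcp_pos: [535.7, 106.2, 56.8]
tcp_rot: [-0.897, 3.005, -0.0]
ft_force: [-0.8, -0.1, -5.1]
gripper_width: 0.698
```

Emit:
drive_tool:
  moves: "0 0 0.08 0 0 0 1;0 0 0 0 0 0 1"

```text
t: 10.8
tcp_pos: [536.6, 106.5, 56.9]
tcp_rot: [-0.897, 3.003, 0.0]
ft_force: [0.6, -0.4, -4.3]
gripper_width: 0.7
```

Emit:
drive_tool:
  moves: "0.05 0 0.2 0 0.02 0 1;0 0 0 0 0 0 1"

```text
t: 11.0
tcp_pos: [538.3, 107.0, 57.5]
tcp_rot: [-0.895, 3.001, -0.001]
ft_force: [0.6, -0.0, -4.2]
gripper_width: 0.697
```

Run:
```python
from h import *
fix([533.9,105.6,55],123.3)
print(sense()["joints"],sense()["dq"])
```

```text
turn [-0.021  0.06  -0.01 ] shift now [0.226 0.062 0.121] after [0.225 0.062 0.123]
t 11.00 tcp [538.3 107.   57.5] w 0.697 F [ 0.6 -0.  -4.2]
[ 1.93211538e-01  4.61273561e-01  1.93380867e+00  7.29834058e-04
  7.36915153e-01 -1.95783971e+00] [-0.00199798 -0.01579585 -0.00706927 -0.00554961  0.0092634  -0.00070264]
```

Emit:
drive_tool:
  moves: "0.22 0.06 0.2 -0.02 0.06 -0.01 1;0 0 0.05 0 0 0 1;0 0 0.05 0 0 0 1"

```text
t: 11.3
tcp_pos: [537.4, 106.1, 56.5]
tcp_rot: [-0.898, 3.003, -0.001]
ft_force: [-5.9, 1.9, 14.0]
gripper_width: 0.698
```

Run:
```python
from h import *
fix([533.9,105.6,55],123.3)
print(sense()["joints"],sense()["dq"])
```

```text
turn [-0.019  0.042 -0.001] shift now [0.163 0.074 0.074] after [0.163 0.074 0.076]
t 11.30 tcp [537.4 106.1  56.5] w 0.698 F [-5.9  1.9 14. ]
[ 1.92421904e-01  4.62643437e-01  1.93449415e+00 -3.75992751e-04
  7.37563882e-01 -1.95918765e+00] [-5.24541375e-04  3.71221559e-05 -2.75136558e-03  4.30803635e-03
 -4.84233023e-03 -1.00020321e-03]
```

Emit:
drive_tool:
  moves: "0 0 -0.03 0 0 0 1;0 0 0 0 0 0 1"

```text
t: 11.5
tcp_pos: [537.0, 106.0, 56.6]
tcp_rot: [-0.898, 3.004, -0.002]
ft_force: [-1.2, -1.2, 2.6]
gripper_width: 0.697
```

Run:
```python
from h import *
fix([537,106,56.5],123.3)
s=snapshot("scene");K=s["camera_matrix"]
save("s3",cv2.resize(s["img"][130:230,150:280],None,fx=5,fy=5,interpolation=cv2.INTER_CUBIC))
fix([537,106,56.5],123.3)
```

```text
turn [-0.019  0.038  0.   ] shift now [0.001 0.001 0.005] after [0.001 0.001 0.005]
t 11.50 tcp [537.  106.   56.6] w 0.697 F [-1.2 -1.2  2.6]
turn [-0.018  0.037  0.   ] shift now [-0.001  0.003  0.005] after [-0.001  0.003  0.005]
t 11.55 tcp [537.  105.9  56.6] w 0.698 F [-1.6 -0.7  1.3]
```

View pics/s3.png

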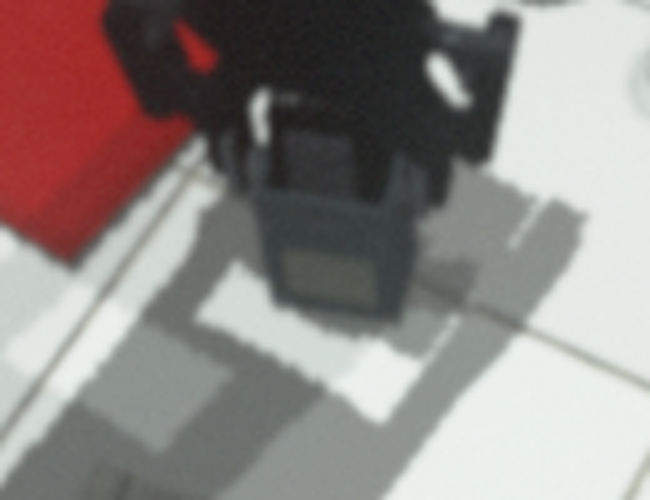

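```bash
cat >> h.py <<'E'
def tilt():
    "normal of the case's broad near face and its heading, from the scene depth"
    s=snapshot("scene");o=outline_of("case","scene")
    m=cv2.erode(o[0]["mask"].astype(np.uint8),np.ones((3,3)));ys,xs=np.where(m>0);w=world(s,np.c_[xs,ys])
    u=np.array([np.cos(np.radians(33.3)),np.sin(np.radians(33.3))]);v=np.array([-u[1],u[0]])
    w=w[(w[:,2]>8)&(w[:,2]<72)]
    for _ in range(4):
        A=np.c_[w[:,2],w[:,:2]@v,np.ones(len(w))];c=np.linalg.lstsq(A,w[:,:2]@u,rcond=None)[0];r=w[:,:2]@u-A@c
        w=w[np.abs(r)<max(2,2*r.std())]
    print("conf",o[0]["conf"],"n",len(w),"lean deg %.1f yaw err %.1f rms %.1f face at u=%.1f (z=39)"%(np.degrees(np.arctan(c[0])),np.degrees(np.arctan(-c[1])),r.std(),c[0]*39+c[1]*np.median(w[:,:2]@v)+c[2]))
E
python3 -c "
from h import *
tilt(); print('tcp u',sense()['tcp_pos'][:2]@[np.cos(np.radians(33.3)),np.sin(np.radians(33.3))])"
```

```text
conf 0.77 n 426 lean deg 1.1 yaw err -0.7 rms 0.7 face at u=490.5 (z=39)
tcp u 507.05819671759593
```

Emit:
drive_tool:
  moves: "0 0 0 0 0 0 0.2;0 0 0 0 0 0 -0.5;0 0 0 0 0 0 -1;0 0 0 0 0 0 -1;0 0 0 0 0 0 -1;0 0 0 0 0 0 -1"

```text
t: 12.25
tcp_pos: [537.3, 106.0, 56.1]
tcp_rot: [-0.898, 3.004, -0.002]
ft_force: [-0.4, -0.3, 0.2]
gripper_width: 1.0
```

```bash
python3 -c "
from h import *
tilt(); fix([537,106,160],123.3)"
```

```text
Traceback (most recent call last):
  File "h.py", line 41, in tilt
    m=cv2.erode(o[0]["mask"].astype(np.uint8),np.ones((3,3)));ys,xs=np.where(m>0);w=world(s,np.c_[xs,ys])
                ~^^^
IndexError: list index out of range
```

Emit:
drive_tool:
  moves: "0 0 -0.5 0 0 0 -1;0 0 -0.8 0 0 0 -1;0 0 -0.8 0 0 0 -1"

```text
t: 12.65
tcp_pos: [535.5, 105.6, 98.4]
tcp_rot: [-0.899, 3.008, -0.001]
ft_force: [-0.0, 0.5, -0.0]
gripper_width: 1.007
```

Emit:
drive_tool:
  moves: "0 0 -0.8 0 0 0 -1;0 0 -0.8 0 0 0 -1;0 0 -0.8 0 0 0 -1;0 0 -0.8 0 0 0 -1;0 0 -0.8 0 0 0 -1;0 0 -0.8 0 0 0 -1;0 0 -0.8 0 0 0 -1;0 0 0 0 0 0 -1;0 0 0 0 0 0 -1"

```text
t: 13.55
tcp_pos: [536.0, 105.9, 223.7]
tcp_rot: [-0.897, 3.0, -0.002]
ft_force: [-0.6, 0.6, 0.1]
gripper_width: 1.006
```

Run:
```python
from h import *
np.set_printoptions(precision=1,suppress=True)
fix([537,106,200],33.3)
try: tilt()
except Exception as e: print(e)
st=sense();s=snapshot("wrist");im=s["img"].copy()
for n in("case_center","buttons_mid","cassette_center","catches_mid","case"):
    for k in mark_of(n,"wrist")[:1]:
        p=k["point"];print(n,round(k["conf"],2),p,wpts(s,st,p,94)[0])
ys,xs=np.mgrid[0:384,0:512];w=wpts(s,st,np.c_[xs.ravel(),ys.ravel()])
for lo,hi in((70,86),(100,115)):
    ok=(s["z_map"].ravel()>0)&(w[:,2]>lo)&(w[:,2]<hi)&(np.hypot(w[:,0]-537,w[:,1]-106)<55)
    m=np.zeros((384,512),np.uint8);m.ravel()[ok]=1
    n,l,stt,_=cv2.connectedComponentsWithStats(m);b=1+np.argmax(stt[1:,4]);q=w[(l.ravel()==b)]
    print(lo,len(q),cv2.minAreaRect(q[:,:2].astype(np.float32)),np.median(q[:,2]))
save("w4",im)
```

```text
turn [ 0.   0.1 10.5] shift now [-0.  -0.   1.2] after [-0.   0.   1.2]
t 13.55 tcp [536.  105.9 223.7] w 1.006 F [-0.6  0.6  0.1]
conf 0.55 n 456 lean deg 0.1 yaw err -0.5 rms 0.7 face at u=489.8 (z=39)
case_center 0.67 [256.6, 159.9] [524.6  96.6  94. ]
buttons_mid 0.75 [255.3, 167.4] [531.4  99.6  94. ]
cassette_center 0.75 [258.5, 165.8] [528.4 101.2  94. ]
catches_mid 0.62 [257.9, 177.3] [538.2 107.   94. ]
case 0.82 [258.6, 163.0] [526.1  99.8  94. ]
70 758 ((535.9788818359375, 105.09555053710938), (33.0948486328125, 62.05475997924805), 32.39087677001953) 78.12072871939702
100 868 ((536.3316650390625, 105.39134979248047), (25.589996337890625, 42.885169982910156), 33.25562286376953) 107.9078233668491
```

View pics/w4.png

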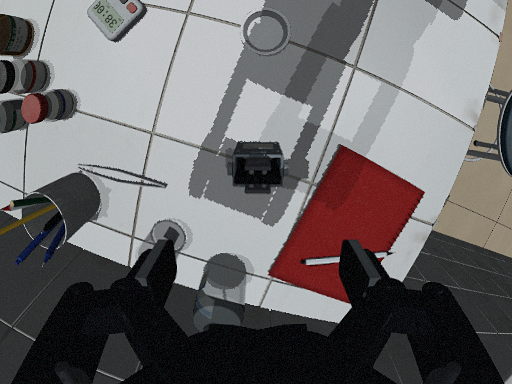

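Emit:
drive_tool:
  moves: "0 0 0 0 0 0.95 -1;0 0 0 0 0 0.95 -1;0 0 0 0 0 0.95 -1;0 0 0 0 0 0.95 -1;0 0 0 0 0 0.95 -1;0 0 0 0 0 0.95 -1;0 0 0 0 0 0.95 -1;0 0 0 0 0 0.95 -1;0 0 0 0 0 0.95 -1;0 0 0 0 0 0.95 -1;0 0 0 0 0 0.9 -1;0 0 0 0 0 0 -1"

```text
t: 15.15
tcp_pos: [534.6, 105.5, 219.1]
tcp_rot: [1.563, 2.723, 0.002]
ft_force: [-0.1, 0.1, -0.1]
gripper_width: 0.997
```

```bash
python3 -c "
from h import *
fix([536.3,105.4,84],33.2)"
```

```text
turn [ 0.014  0.008 -0.34 ] shift now [-0.042  0.056  6.754] after [-0.053  0.068  6.754]
t 15.15 tcp [534.6 105.5 219.1] w 0.997 F [-0.1  0.1 -0.1]
```

Emit:
drive_tool:
  moves: "-0.05 0.07 0.5 0.01 0.01 -0.33 -1;0 0 0.8 0 0 0 -1;0 0 0.8 0 0 0 -1;0 0 0.5 0 0 0 -1;0 0 0 0 0 0 -1;0 0 0 0 0 0 -1"

```text
t: 15.75
tcp_pos: [536.9, 105.5, 165.4]
tcp_rot: [1.464, 2.779, 0.001]
ft_force: [-0.5, 0.4, -0.3]
gripper_width: 1.004
```

```bash
cat >> h.py <<'E'
def head():
    st=sense();s=snapshot("wrist")
    ys,xs=np.mgrid[0:384,0:512];w=wpts(s,st,np.c_[xs.ravel(),ys.ravel()])
    for lo,hi in((72,84),(102,115)):
        ok=(s["z_map"].ravel()>0)&(w[:,2]>lo)&(w[:,2]<hi)&(np.hypot(w[:,0]-536,w[:,1]-105)<50)
        m=np.zeros((384,512),np.uint8);m.ravel()[ok]=1
        n,l,stt,_=cv2.connectedComponentsWithStats(m);b=1+np.argmax(stt[1:,4]);q=w[(l.ravel()==b)]
        print(lo,len(q),cv2.minAreaRect(q[:,:2].astype(np.float32)),np.median(q[:,2]))
    return s
E
python3 -c "
from h import *
fix([536.3,105.4,84],33.2);head()"
```

```text
turn [ 0.006 -0.002  0.143] shift now [ 0.012 -0.03   4.067] after [ 0.012 -0.027  4.068]
t 15.75 tcp [536.9 105.5 165.4] w 1.004 F [-0.5  0.4 -0.3]
72 760 ((534.6924438476562, 108.22257995605469), (34.00950241088867, 54.98838806152344), 33.03191375732422) 78.26463759943329
102 633 ((537.2633666992188, 106.78482055664062), (10.302547454833984, 42.956825256347656), 35.768104553222656) 108.26065800461245
```

Emit:
drive_tool:
  moves: "0.01 -0.03 0.5 0 0 0.14 -1;0 0 0.8 0 0 0 -1;0 0 0.8 0 0 0 -1;0 0 0.4 0 0 0 -1;0 0 0 0 0 0 -1;0 0 0 0 0 0 -1"

```text
t: 16.4
tcp_pos: [538.2, 105.7, 115.2]
tcp_rot: [1.496, 2.758, 0.007]
ft_force: [-0.4, 0.6, -0.1]
gripper_width: 0.999
```

```bash
python3 -c "
from h import *
fix([536.3,105.4,84],33.2)"
```

```text
turn [ 0.038  0.012 -0.02 ] shift now [ 0.04  -0.097  1.562] after [ 0.037 -0.088  1.562]
t 16.40 tcp [538.2 105.7 115.2] w 0.999 F [-0.4  0.6 -0.1]
```

Emit:
drive_tool:
  moves: "0.04 -0.09 0.5 0.04 0.01 -0.02 -1;0 -0.02 0.5 0 0 0 -1;0 -0.02 0.3 0 0 0 -1;0 0 0 0 0 0 -1"

```text
t: 16.8
tcp_pos: [536.4, 105.1, 88.4]
tcp_rot: [1.493, 2.762, 0.001]
ft_force: [-0.2, -0.2, -0.1]
gripper_width: 1.001
```

```bash
python3 -c "
from h import *
fix([536.3,105.4,84],33.2)"
```

```text
turn [0.01  0.007 0.001] shift now [0.015 0.003 0.222] after [0.015 0.003 0.222]
t 16.80 tcp [536.4 105.1  88.4] w 1.001 F [-0.2 -0.2 -0.1]
```

Emit:
drive_tool:
  moves: "0 0 0.2 0 0 0 -1;0 0 0 0 0 0 0.2;0 0 0 0 0 0 0.2;0 0 0 0 0 0 0.2;0 0 0 0 0 0 0.2;0 0 0 0 0 0 0.2"

```text
t: 17.4
tcp_pos: [536.8, 105.2, 84.5]
tcp_rot: [1.493, 2.762, 0.002]
ft_force: [0.0, -0.3, -0.9]
gripper_width: 0.4
```

Run:
```python
from h import *
fix([536.3,105.4,84],33.2)
s=snapshot("wrist")
save("w5",cv2.resize(s["img"][130:384,120:400],None,fx=2,fy=2))
```

```text
turn [0.015 0.009 0.   ] shift now [ 0.024 -0.016  0.027] after [ 0.024 -0.016  0.027]
t 17.40 tcp [536.8 105.2  84.5] w 0.400 F [ 0.  -0.3 -0.9]
```

View pics/w5.png

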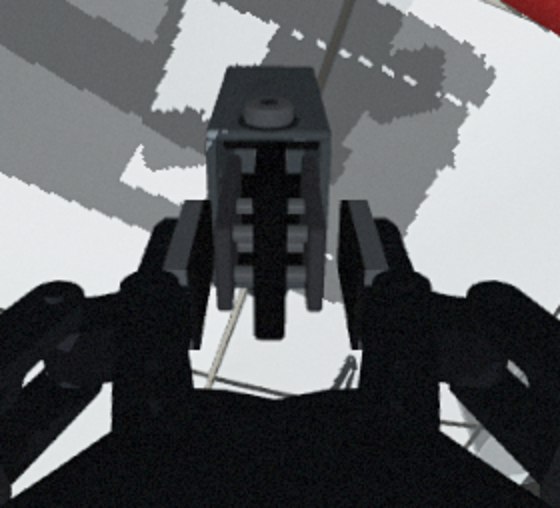

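Emit:
drive_tool:
  moves: "0 -0.01 0 0 0 0 0.4;0 0 0 0 0 0 1;0 0 0 0 0 0 1;0 0 0 0 0 0 1;0 0 0 0 0 0 1;0 0 0 0 0 0 1"

```text
t: 18.05
tcp_pos: [536.3, 104.8, 85.6]
tcp_rot: [1.493, 2.762, 0.001]
ft_force: [-0.8, -0.5, 1.7]
gripper_width: 0.088
```

Run:
```python
from h import *
fix([536.3,105.4,180],33.2)
s=snapshot("wrist")
save("w6",cv2.resize(s["img"][130:384,120:400],None,fx=2,fy=2))
try: tilt()
except Exception as e: print(e)
```

```text
turn [ 0.01   0.009 -0.   ] shift now [ 0.019  0.026 -4.72 ] after [ 0.025  0.019 -4.72 ]
t 18.05 tcp [536.3 104.8  85.6] w 0.088 F [-0.8 -0.5  1.7]
conf 0.68 n 434 lean deg 0.4 yaw err 0.3 rms 0.8 face at u=490.1 (z=39)
```

View pics/w6.png

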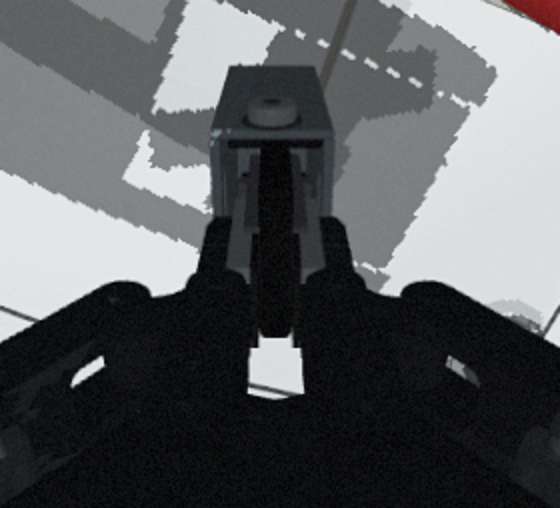

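Emit:
drive_tool:
  moves: "0 0 -0.2 0 0 0 1;0 0 -0.2 0 0 0 1;0 0 0 0 0 0 1"

```text
t: 18.5
tcp_pos: [536.1, 104.8, 93.9]
tcp_rot: [1.494, 2.762, 0.001]
ft_force: [-0.8, 0.5, -0.9]
gripper_width: 0.087
```

Run:
```python
from h import *
fix([536.3,104.8,180],33.2)
s=snapshot("scene")
fix([536.3,104.8,180],33.2)
save("s7",cv2.resize(s["img"][130:230,150:280],None,fx=5,fy=5,interpolation=cv2.INTER_CUBIC))
try: tilt()
except Exception as e: print(e)
```

```text
turn [ 0.007  0.007 -0.001] shift now [-0.01   0.011 -4.303] after [-0.006  0.006 -4.303]
t 18.50 tcp [536.1 104.8  93.9] w 0.087 F [-0.8  0.5 -0.9]
turn [ 0.006  0.007 -0.   ] shift now [-0.012  0.014 -4.312] after [-0.008  0.01  -4.312]
t 18.55 tcp [536.  104.8  93.8] w 0.090 F [-0.1 -1.2 -1.2]
conf 0.91 n 445 lean deg 0.2 yaw err -0.3 rms 0.7 face at u=490.0 (z=39)
```

View pics/s7.png

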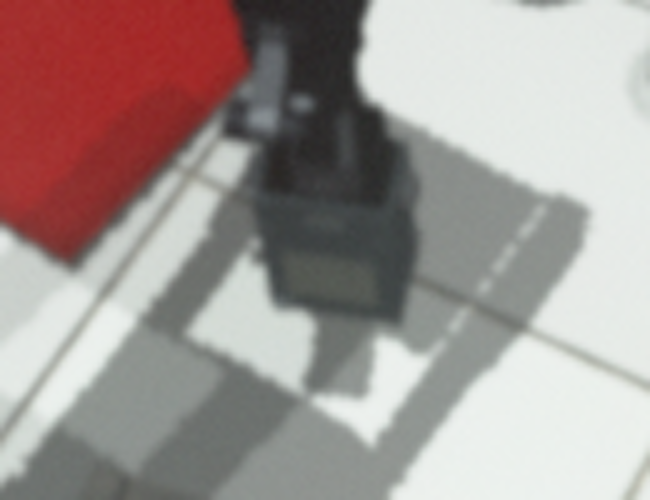

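Emit:
drive_tool:
  moves: "0 0 -0.3 0 0 0 1;0 0 -0.3 0 0 0 1;0 0 -0.3 0 0 0 1;0 0 -0.3 0 0 0 1;0 0 0 0 0 0 1"

```text
t: 19.15
tcp_pos: [536.2, 104.9, 119.9]
tcp_rot: [1.494, 2.762, 0.001]
ft_force: [-0.1, -0.1, -1.5]
gripper_width: 0.091
```

```bash
python3 -c "
from h import *
fix([536.2,104.8,185],33.2)"
```

```text
turn [ 0.009  0.008 -0.   ] shift now [-8.000e-03  2.000e-03 -3.257e+00] after [-4.000e-03 -2.000e-03 -3.257e+00]
t 19.15 tcp [536.2 104.9 119.9] w 0.091 F [-0.1 -0.1 -1.5]
```

Emit:
drive_tool:
  moves: "0 0 -0.3 0 0 0 1;0 0 -0.3 0 0 0 1;0 0 -0.3 0 0 0 1;0 0 -0.3 0 0 0 1;0 0 0 0 0 0 1"

```text
t: 19.65
tcp_pos: [536.2, 104.9, 146.3]
tcp_rot: [1.493, 2.762, 0.001]
ft_force: [0.6, -0.6, -1.2]
gripper_width: 0.09
```

```bash
python3 -c "
from h import *
fix([536.2,104.8,185],33.2);tilt()"
```

```text
turn [ 0.012  0.009 -0.   ] shift now [-8.000e-03 -1.000e-03 -1.933e+00] after [-0.005 -0.004 -1.933]
t 19.65 tcp [536.2 104.9 146.3] w 0.090 F [ 0.6 -0.6 -1.2]
conf 0.56 n 436 lean deg 0.4 yaw err 0.0 rms 0.8 face at u=489.9 (z=39)
```

Leaving the mouth at about z=160; keep going straight to about 190.

Emit:
drive_tool:
  moves: "0 0 -0.3 0 0 0 1;0 0 -0.3 0 0 0 1;0 0 -0.3 0 0 0 1;0 0 -0.4 0 0 0 1;0 0 -0.4 0 0 0 1;0 0 -0.4 0 0 0 1;0 0 -0.3 0 0 0 1;0 0 0 0 0 0 1;0 0 0 0 0 0 1"

```text
t: 20.65
tcp_pos: [535.9, 104.9, 198.1]
tcp_rot: [1.494, 2.762, 0.001]
ft_force: [-0.3, -0.5, -1.3]
gripper_width: 0.089
```

Run:
```python
from h import *
np.set_printoptions(precision=1,suppress=True)
fix([536.2,104.8,185],33.2)
try: tilt()
except Exception as e: print(e)
s=snapshot("scene")
save("s8",cv2.resize(s["img"][90:240,130:330],None,fx=4,fy=4,interpolation=cv2.INTER_CUBIC))
for n in("cassette_foot","cassette_center","catches_mid","case_foot"):
    for k in mark_of(n,"scene")[:1]: print(n,round(k["conf"],2),k["point"],world(s,k["point"])[0])
for n in("cassette","weigh_dish","tweezers","beaker"):
    for k in outline_of(n,"scene")[:1]:
        ys,xs=np.where(k["mask"]);print(n,round(k["conf"],2),np.percentile(world(s,np.c_[xs,ys]),[2,50,98],axis=0).ravel())
```

```text
turn [ 0.  0. -0.] shift now [-0.   0.   0.7] after [-0.   0.   0.7]
t 20.65 tcp [535.9 104.9 198.1] w 0.089 F [-0.3 -0.5 -1.3]
conf 0.91 n 789 lean deg 12.4 yaw err -7.8 rms 13.6 face at u=500.5 (z=39)
cassette_foot 0.87 [212.5, 154.8] [579.6 167.5  -1.8]
cassette_center 0.68 [209.5, 135.0] [532.8 107.2 161.4]
catches_mid 0.57 [208.9, 118.3] [508.   71.6 257.3]
case_foot 0.7 [220.9, 182.0] [528.4  88.9  40.5]
cassette 0.9 [515.5  81.3 118.4 535.1  97.8 161.9 556.2 119.2 219.3]
tweezers 0.72 [636.4 -68.8  -1.2 653.5 -23.5   5.  676.3  20.7  10.5]
beaker 0.89 [676.4  37.    0.8 702.9  61.6  40.4 727.9  86.5  68.2]
```

View pics/s8.png

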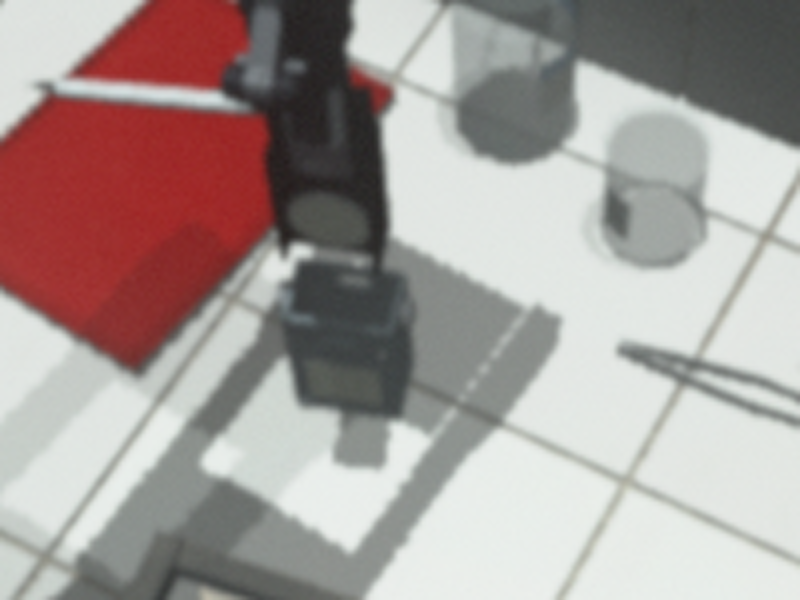

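Emit:
drive_tool:
  moves: "0 0 0 0 0 0 1;0 0 0 0 0 0 1;0 0 0 0 0 0 1;0 0 0 0 0 0 1"

```text
t: 21.6
tcp_pos: [535.8, 104.9, 197.8]
tcp_rot: [1.494, 2.762, 0.001]
ft_force: [0.4, 0.8, -1.6]
gripper_width: 0.089
```

```bash
python3 -c "
from h import *
fix([536.2,104.8,198],33.2);print(np.abs(sense()['dq']).max())
s=snapshot('top')
for n in('weigh_dish','beaker','cassette','case'):
    for k in outline_of(n,'top')[:1]:
        ys,xs=np.where(k['mask']);print(n,k['conf'],np.percentile(world(s,np.c_[xs,ys]),[2,50,98],axis=0).ravel().round(0))
sign_off()"
```

```text
turn [ 0.006  0.006 -0.001] shift now [-0.014  0.014 -0.01 ] after [-0.014  0.014 -0.01 ]
t 21.60 tcp [535.8 104.9 197.8] w 0.089 F [ 0.4  0.8 -1.6]
0.0017700630020628175
cassette 0.58 [513.  80.  74. 523. 114. 160. 556. 118. 188.]
case 0.43 [509. 110.   0. 516. 120.  74. 532. 127. 137.]
the job is handed in; nothing more can be done
```

The case is standing on its foot. The arm is holding the cassette still and upright by its pinched catches, with its lower end about 38 mm above the case. I lifted the case by its side buttons, stood it up and let go. I then turned the gripper a quarter turn, pinched both catches and drew the cassette straight up. I handed the job in at about 22 s of the 48 s allowed.

**Checks that agreed:**
- **Wrist force:** it read only about 1–1.5 N while drawing the cassette out, which is the cassette's weight alone, so both catches had let go of the case.
- **Case lean:** it was at most 0.4° in each measurement while the cassette was coming out.
- **Final view:** the last scene picture shows the cassette hanging upright above the standing case. The arm was practically still.
- **Other items:** the beaker measured the same as at the start, and the tweezers showed no disturbance.

**Checks that failed or disagreed:**
- **Case lean after the draw:** the fit gave 12° because its outline had taken in the cassette (13.6 mm scatter), so I discarded it. The picture shows the case upright.
- **Gripper opening:** while pinched it read about 8 mm, where fully pinched catches should give 16 mm. I did not find out why.
- **Weighing dish and beaker:** the networks found neither of them in the final top picture. The dish was last seen in the wrist picture at about 13.6 s, and nothing went near it after that.

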